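# Snap the cover onto the point-switch box

## Robot

A 6-joint arm with a two-finger parallel gripper is mounted at the origin on the work surface. World frame = base frame: x ahead of the robot, y to its left, z up, the work surface at z = 0. Lengths are in m, angles in rad, forces in N, time in s.
With the tool pointing down it reaches from about 0.3 to 0.75 m from the base axis. Payload 8.5 kg.
Tool frame: the origin (TCP) lies at the very end of the fingers, on their centre line; the grasp point (between the pads) lies 19 mm behind it; z points along the fingers, y is the line along which they close (so a half turn about z gives the same grasp; the last joint's range is limited). The gripper opens to 85 mm and grips with 20 to 120 N. Pads are 22 mm wide; open, the fingers measure 114 mm over their backs; the gripper's body (76 mm by 85 mm) begins 54 mm behind the grasp point. The pads swing forward as they close: fully open they stand 13 mm farther back than shut.
Start: joints at [-1.509, 0.381, 1.297, -0, 1.464, -0.215], TCP at [0.15, -0.529, 0.201] pointing down, gripper open.
Joint ranges: [-3.11, 3.11], [-0.89, 2.33], [0.22, 2.48], [-1.42, 4.56], [0.17, 2.85], [-2.88, 2.88]. Speed limits (rad/s): [2.39, 2.39, 3.14, 3.14, 3.14, 3.14].

## Interface

Orientations are given as a rotation vector (axis times angle).
In Python, from plant import monitor, eyes, bot gives the robot as it stands.
- The arm moves only by the tool arm_command, never from a script. Its argument "targets" is a list of rows, each an object with "linear": the shift along the tool's x, y, z in mm, a list of three; "turn": the turn about the tool's z in degrees; "fingers": the gripper's target within -1 to 1 (fully open at 1, half-way at 0, shut at -1). In form: [{"linear": [x, y, z], "turn": turn, "fingers": fingers}, ...]. A call has 1 to 12 rows; each row is the pose to reach, as a shift and turn from the pose commanded when the call began, along the tool's axes at that moment; what a row does not reach only later rows make up. A row lasts 1/8 s, in which the tool goes at most 62.5 mm and 10.7 degrees, less where a joint would pass 70% of its speed; a pose out of reach is approached as far as the arm can. A call with a gripper value outside its range is refused whole. The fingers move at their own pace and stop on an object; "newtons" is the grip in N (left out, the last holds). Time passes only in rows, so rows that repeat a pose let the fingers close. It gives the time, the measured TCP pose, the force, the opening and the grip force at its end, in the units of the state.
- monitor.read_state(): the state, without advancing time (a new reading comes with each control period).
- eyes.grab_frame(name): name is "side" or "top"; returns (picture, depth): 480x640x3 uint8, red, green, blue; 480x640 float32, m along the optical axis (not along the pixel's ray), 0 where there is no reading.
- eyes.camera_model(name): a dict with "mtx" (3x3 intrinsics, pixels), "origin" and "rotation" of the camera in the world. Camera axes: x right, y up, looking along -z (the intrinsics and any distortion apply to the point x, -y, -z); pixel columns grow to the right and rows downward; lengths in m; the calibration is good to about 2 mm. A picture is of the moment at which its call begins. camera_model takes no time and is no camera call.
- bot.job_done(): hands the job in; it is judged then, once.
The state is a dict: "time_s": time; "q": joint angles; "joint_vel": joint speeds; "joint_efforts": joint torques, N m; "ee_pos": TCP position; "eef_rot": TCP orientation; "wrist_force": force on the tool from outside, world axes, zero at the start; "ft_torque": the same for the moment, N m; "gripper_width": finger opening in m; "grasp_force": force on a finger pad.
Only numpy, scipy, OpenCV 4.12 (cv2) and the standard library are available. Lean on these libraries where they do the work, as an engineer would, in place of code of your own. Each camera call takes 0.05 s, during which the arm holds its last target. There are 200 camera calls.

## Task

The cover of the larger switch box, the one with two toggle levers, is screwed down in the middle but its four springy corners still stand up on their clips. Press each corner down until its clip clicks and it stays down, so that the whole cover lies flush.

Things in the scene. Friction and masses are not known exactly. Their poses are not given: they have to be found in the camera images.
- corner0 (a point): One of the four springy corners of the pale cover (5 mm plate) on the larger grey switch box (140 x 100 mm, 1.7 kg, standing free): centre of the flat 16 mm grey disc on its top, 59 mm above the work surface at the start (tilted up 16 degrees, outwards), 50 mm when clicked home; without the click it springs back up. Pressing here straight down to 50 mm with 6 to 12 N clicks it.
- corner1 (a point): A second such corner disc of the same cover, same heights and press. The discs form a 112 x 68 mm rectangle. A black terminal block, 24 mm wide and 50 mm high, fills the gap between the corners at each short end; two steel toggle levers, tips 71 mm high, stand at the centre of the box.
- corner2 (a point): A third such corner disc of the same cover, diagonally opposite corner0. Each corner is a plate 47 mm long (bending along the box's long side, at a line 33 mm inboard of the disc) and 36 mm wide; press within about 10 mm of the disc.
- corner3 (a point): The fourth such corner disc of the same cover, diagonally opposite corner1. (A smaller 60 mm square box with one lever and a cover that is already flush stands nearby; it is not part of the job.)

How it is judged:
By the outcome, as a careful person would: the job done as asked, in the order asked, and still so for the second after the job is handed in, with the robot touching nothing.
It also fails if it takes over 32 s, if anything falls off the work surface, if the arm or the gripper's body presses on something with over 40 N, if the wrist force passes 120 N, or if a joint passes its speed limit or range.

## Working session

There is one attempt and no reset: what is moved stays moved. The work goes in short steps, Python scripts to look and compute and a tool call to move; the robot and the scene stay as the last step left them, time stands still between calls to the robot, and variables do not carry over. Pictures are saved under pics/ and viewed, at most 10 in all, crops included, and the job is handed in when it is done.

Besides the shell and the picture viewer there is one more tool, called after "Call:" by a JSON object that holds its "op" and its "data", one argument or row to a line. arm_command: Moves the arm, as the interface text tells. Its arguments: {"type":"object","properties":{"targets":{"type":"array","items":{"type":"object","properties":{"linear":{"type":"array","items":{"type":"number"}},"turn":{"type":"number"},"fingers":{"type":"number"}}}},"newtons":{"type":"number"}},"required":["targets"]}

```bash
mkdir -p pics; cat > h.py <<'E'
import numpy as np, cv2
from plant import monitor, eyes, bot
def pix2plane(m,uv,z):
    K=np.array(m["mtx"]);R=np.array(m["rotation"]);o=np.array(m["origin"])
    uv=np.atleast_2d(uv).astype(float)
    d=np.c_[(uv[:,0]-K[0,2])/K[0,0],-(uv[:,1]-K[1,2])/K[1,1],-np.ones(len(uv))]@R.T
    return o+d*((z-o[2])/d[:,2])[:,None]
def cloud(m,dep):
    K=np.array(m["mtx"]);R=np.array(m["rotation"]);o=np.array(m["origin"])
    v,u=np.mgrid[:480,:640]
    return np.stack([(u-K[0,2])/K[0,0]*dep,-(v-K[1,2])/K[1,1]*dep,-dep],-1)@R.T+o
E
python3 - <<'E'
from h import *
for n in("top","side"):
    p,d=eyes.grab_frame(n);cv2.imwrite(f"pics/{n}0.png",p[...,::-1]);np.savez(f"{n}0.npz",p=p,d=d);print(n,eyes.camera_model(n))
print(monitor.read_state())
E
```

```text
top {'mtx': array([[615.57099132,   0.        , 323.73294284],
       [  0.        , 615.57099132, 238.37539185],
       [  0.        ,   0.        ,   1.        ]]), 'origin': array([3.91765430e-01, 3.50878027e-04, 1.11568609e+00]), 'rotation': array([ 0.09887582, -0.10634454, -1.54914678])}
side {'mtx': array([[468.61324302,   0.        , 315.6030026 ],
       [  0.        , 468.61324302, 236.52941916],
       [  0.        ,   0.        ,   1.        ]]), 'origin': array([0.14158156, 0.45812964, 0.69928997]), 'rotation': array([ 0.3381571 , -0.91245402, -2.28235371])}
{'time_s': 0.1, 'q': array([-1.50927666e+00,  3.81125287e-01,  1.29818942e+00, -1.08553315e-05,
        1.46361661e+00, -2.15301256e-01]), 'joint_vel': array([-0.00037546, -0.00285703, -0.00376525, -0.00043009, -0.00071515,
       -0.00045186]), 'joint_efforts': array([ 4.76520669e-03, -4.49216688e+01, -2.31654847e+01, -1.59831598e-04,
        3.69979301e-03, -3.56913432e-06]), 'ee_pos': array([ 0.15028855, -0.52873917,  0.20087384]), 'eef_rot': array([-3.11022518e+00, -4.33259809e-01, -1.44559903e-04]), 'wrist_force': array([0.47072939, 0.08759166, 0.10727302]), 'ft_torque': array([ 0.00201521, -0.0490671 ,  0.0875067 ]), 'grasp_force': 0.0, 'gripper_width': 0.08502493290047598}
```

View pics/top0.png

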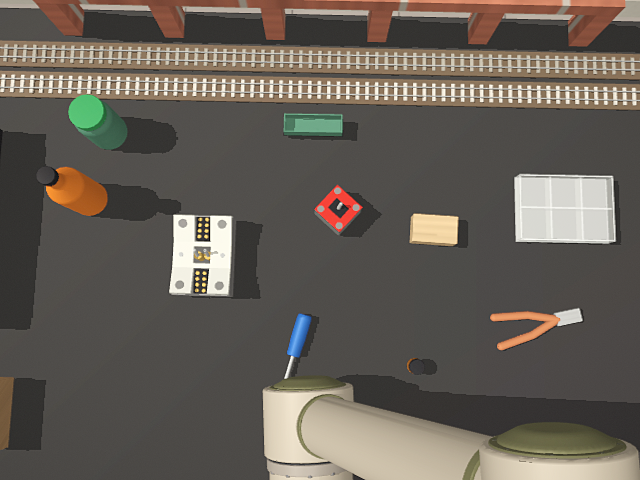

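View pics/side0.png

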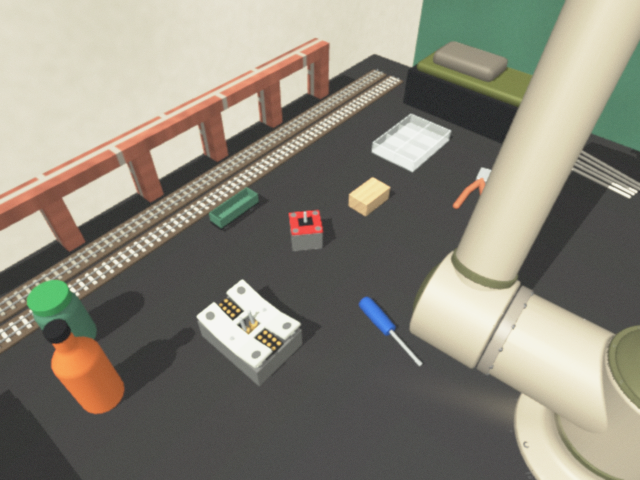

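The top view shows the larger box centred near (202,255), with discs near (183,223), (222,224), (180,285) and (220,285). The side view shows the same box at (250,330), with an orange bottle and a green one beyond it.

```bash
sed -i 's/R=np.array(m\["rotation"\])/R=cv2.Rodrigues(np.array(m["rotation"]))[0]/' h.py
cat > m.py <<'E'
from h import *
from scipy.spatial.transform import Rotation as Ro
f=np.load("top0.npz");p,d=f["p"],f["d"];m=eyes.camera_model("top")
W=cloud(m,d)
g=cv2.cvtColor(p,cv2.COLOR_RGB2GRAY);hsv=cv2.cvtColor(p,cv2.COLOR_RGB2HSV)
C=[]
for (u,v) in [(183,223),(222,224),(180,285),(220,285)]:
    s=np.zeros_like(g);cv2.circle(s,(u,v),8,255,-1)
    mk=((g<200)&(g>90)&(s>0)&(hsv[...,1]<60)).astype(np.uint8)
    n,l,st,ce=cv2.connectedComponentsWithStats(mk);i=1+np.argmax(st[1:,4])
    q=pix2plane(m,ce[i],.059)[0];C.append(q);print(ce[i].round(1),st[i,4],q.round(4),np.median(W[l==i],0).round(4))
C=np.array(C);print("centre",C.mean(0))
for a,b in((0,1),(2,3),(0,2),(1,3),(0,3),(1,2)):print(a,b,np.linalg.norm(C[a]-C[b]).round(4),np.degrees(np.arctan2(*(C[b]-C[a])[1::-1])).round(1))
s=monitor.read_state();R=Ro.from_rotvec(s["eef_rot"])
print(R.as_matrix().round(3))
for c in C: print("tool mm",(R.inv().apply(c-s["ee_pos"])*1e3).round(1))
# heights near box
D=np.linalg.norm(W[...,:2]-C.mean(0)[:2],axis=-1);B=(D<.3)&(W[...,2]>.075)&(d>0)
P=W[B];print(P.min(0),P.max(0),D[B].min(),P[np.argmin(D[B])])
f=np.load("side0.npz");m=eyes.camera_model("side");W=cloud(m,f["d"]);p=f["p"]
print("side bottle tops",W[332,58].round(3),W[295,52].round(3))
E
python3 m.py
```

```text
[182.2 222.8] 60 [0.5534 0.2426 0.059 ] [0.5536 0.243  0.0571]
[221.7 223.7] 57 [0.5533 0.1741 0.059 ] [0.5534 0.1736 0.0574]
[179.1 284.3] 62 [0.4469 0.2427 0.059 ] [0.4472 0.2431 0.0571]
[218.8 285.2] 60 [0.4466 0.1747 0.059 ] [0.4471 0.175  0.0572]
centre [0.50006984 0.20853152 0.059     ]
0 1 0.0685 -90.1
2 3 0.068 -90.2
0 2 0.1065 179.9
1 3 0.1067 179.6
0 3 0.1265 -147.6
1 2 0.1266 147.2
[[ 0.962  0.273 -0.   ]
 [ 0.273 -0.962  0.001]
 [ 0.    -0.001 -1.   ]]
tool mm [ 598.5 -631.6  142.9]
tool mm [ 579.7 -565.7  142.8]
tool mm [ 496.1 -660.8  142.9]
tool mm [ 477.3 -595.5  142.8]
[ 0.22811888 -0.0170046   0.07506991] [0.75027137 0.45642602 0.21530291] 0.20887184755865823 [0.58840284 0.39780574 0.10486943]
side bottle tops [0.595 0.428 0.189] [0.724 0.397 0.12 ]
```

Call:
{"op": "arm_command", "data": {
  "targets": [
    {"linear": [582,-566,0],"turn": 15.8,"fingers": -1},
    {"linear": [582,-566,0],"turn": 15.8,"fingers": -1},
    {"linear": [582,-566,0],"turn": 15.8,"fingers": -1},
    {"linear": [582,-566,0],"turn": 15.8,"fingers": -1},
    {"linear": [582,-566,0],"turn": 15.8,"fingers": -1},
    {"linear": [582,-566,0],"turn": 15.8,"fingers": -1},
    {"linear": [582,-566,0],"turn": 15.8,"fingers": -1},
    {"linear": [582,-566,0],"turn": 15.8,"fingers": -1},
    {"linear": [582,-566,0],"turn": 15.8,"fingers": -1},
    {"linear": [582,-566,0],"turn": 15.8,"fingers": -1},
    {"linear": [582,-566,0],"turn": 15.8,"fingers": -1},
    {"linear": [582,-566,0],"turn": 15.8,"fingers": -1}
  ]
}}

```text
time_s: 1.6
ee_pos: [0.5252, 0.123, 0.2012]
eef_rot: [3.141, 0.002, -0.0]
wrist_force: [0.8, -0.9, 1.0]
gripper_width: 0.0001
grasp_force: 0.0
```

Call:
{"op": "arm_command", "data": {
  "targets": [
    {"linear": [30,-52,40],"turn": 0,"fingers": -1},
    {"linear": [30,-52,100],"turn": 0,"fingers": -1},
    {"linear": [30,-52,121],"turn": 0,"fingers": -1},
    {"linear": [30,-52,121],"turn": 0,"fingers": -1},
    {"linear": [30,-52,121],"turn": 0,"fingers": -1}
  ]
}}

```text
time_s: 2.22
ee_pos: [0.5553, 0.1728, 0.0818]
eef_rot: [-3.141, -0.001, -0.003]
wrist_force: [0.7, 0.5, 0.5]
gripper_width: 0.0003
grasp_force: 0.0
```

```bash
python3 - <<'E'
from h import *
s=monitor.read_state();print(s["ee_pos"],s["eef_rot"],s["wrist_force"])
p,d=eyes.grab_frame("side");cv2.imwrite("pics/side1.png",cv2.resize(p[200:420,150:400,::-1],None,fx=2.5,fy=2.5))
E
```

```text
[0.55527703 0.17283563 0.08177391] [-3.14134985e+00 -1.25861729e-03 -3.28051031e-03] [0.65251405 0.45580306 0.50590752]
```

View pics/side1.png

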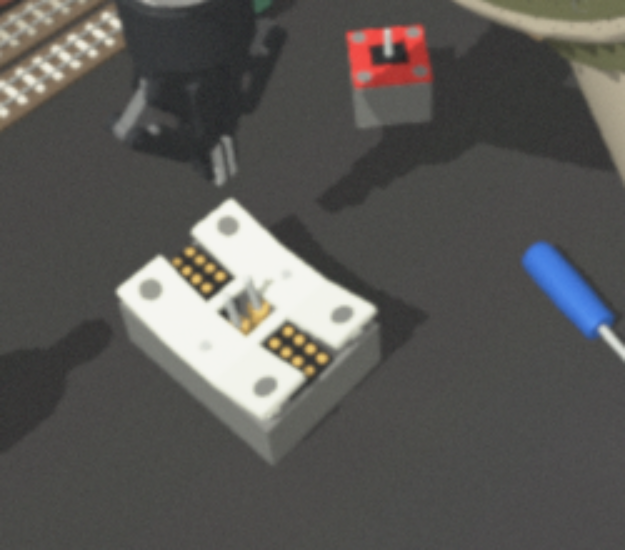

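The crop shows the shut fingers above the far right corner disc (228,225), with the levers clear at (245,300). I'm pressing that corner.

Call:
{"op": "arm_command", "data": {
  "targets": [
    {"linear": [0,-1,15],"turn": 0,"fingers": -1},
    {"linear": [0,-1,20],"turn": 0,"fingers": -1},
    {"linear": [0,-1,24],"turn": 0,"fingers": -1},
    {"linear": [0,-1,27],"turn": 0,"fingers": -1},
    {"linear": [0,-1,30],"turn": 0,"fingers": -1},
    {"linear": [0,-1,30],"turn": 0,"fingers": -1},
    {"linear": [0,-1,30],"turn": 0,"fingers": -1}
  ]
}}

```text
time_s: 3.15
ee_pos: [0.5546, 0.1739, 0.0506]
eef_rot: [-3.142, -0.002, -0.0]
wrist_force: [0.6, 0.6, -0.1]
gripper_width: -0.0003
grasp_force: 0.0
```

Call:
{"op": "arm_command", "data": {
  "targets": [
    {"linear": [0,0,1],"turn": 0,"fingers": -1},
    {"linear": [0,0,2],"turn": 0,"fingers": -1},
    {"linear": [0,0,2],"turn": 0,"fingers": -1}
  ]
}}

```text
time_s: 3.52
ee_pos: [0.5545, 0.1739, 0.0483]
eef_rot: [-3.142, -0.002, 0.0]
wrist_force: [-0.2, 0.7, 0.7]
gripper_width: -0.0003
grasp_force: 0.0
```

```bash
python3 - <<'E'
from h import *
p,d=eyes.grab_frame("side");cv2.imwrite("pics/side2.png",cv2.resize(p[200:420,150:400,::-1],None,fx=2.5,fy=2.5))
E
```

```text
(no output)
```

View pics/side2.png

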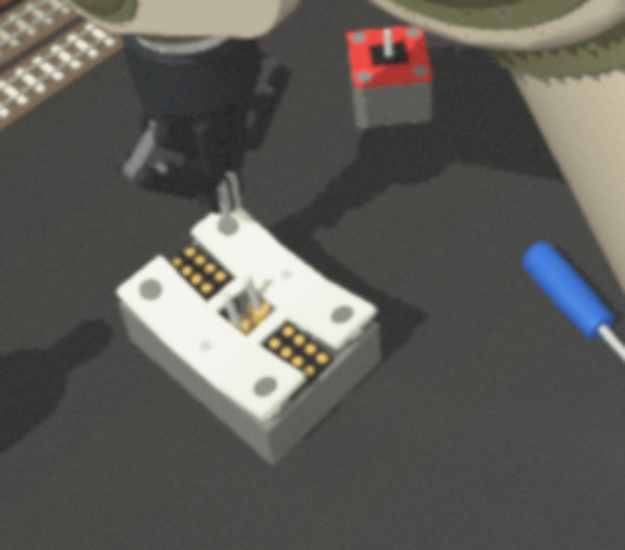

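The fingertips show at crop (232,212), and the disc at (228,225) has not moved, with no force. I'll compare fingertip and disc in the depth data.

```bash
python3 - <<'E'
from h import *
m=eyes.camera_model("side")
for u,v in[(228,225),(150,289),(342,315),(265,386)]:print(pix2plane(m,(150+u/2.5,200+v/2.5),.059).round(4))
p,d=eyes.grab_frame("side");W=cloud(m,d)
for v in range(272,296,2):
  print(v,[tuple((W[v,u]*1e3).round().astype(int)) for u in (239,241,243,245)],p[v,241])
print(monitor.read_state()["ee_pos"])
p,d=eyes.grab_frame("top");cv2.imwrite("pics/top2.png",cv2.resize(p[180:330,130:290,::-1],None,fx=4,fy=4))
E
```

```text
[[0.5527 0.1748 0.059 ]]
[[0.5529 0.2435 0.059 ]]
[[0.445  0.1762 0.059 ]]
[[0.4459 0.2436 0.059 ]]
272 [(np.int64(543), np.int64(179), np.int64(119)), (np.int64(543), np.int64(175), np.int64(115)), (np.int64(543), np.int64(172), np.int64(112)), (np.int64(547), np.int64(165), np.int64(102))] [82 81 79]
274 [(np.int64(545), np.int64(179), np.int64(113)), (np.int64(545), np.int64(175), np.int64(108)), (np.int64(545), np.int64(171), np.int64(105)), (np.int64(549), np.int64(164), np.int64(95))] [81 80 79]
276 [(np.int64(543), np.int64(181), np.int64(111)), (np.int64(544), np.int64(176), np.int64(106)), (np.int64(544), np.int64(173), np.int64(102)), (np.int64(548), np.int64(165), np.int64(92))] [92 93 91]
278 [(np.int64(543), np.int64(181), np.int64(106)), (np.int64(544), np.int64(177), np.int64(101)), (np.int64(543), np.int64(174), np.int64(98)), (np.int64(544), np.int64(169), np.int64(93))] [103 104 101]
280 [(np.int64(543), np.int64(182), np.int64(101)), (np.int64(544), np.int64(177), np.int64(96)), (np.int64(543), np.int64(174), np.int64(93)), (np.int64(544), np.int64(170), np.int64(8
[... 774 characters left out ...]
.int64(550), np.int64(168), np.int64(60))] [151 151 143]
290 [(np.int64(555), np.int64(177), np.int64(59)), (np.int64(552), np.int64(176), np.int64(60)), (np.int64(550), np.int64(173), np.int64(60)), (np.int64(548), np.int64(171), np.int64(59))] [154 153 144]
292 [(np.int64(552), np.int64(180), np.int64(60)), (np.int64(550), np.int64(178), np.int64(59)), (np.int64(548), np.int64(175), np.int64(58)), (np.int64(546), np.int64(172), np.int64(57))] [153 153 145]
294 [(np.int64(549), np.int64(183), np.int64(60)), (np.int64(546), np.int64(181), np.int64(60)), (np.int64(545), np.int64(178), np.int64(58)), (np.int64(543), np.int64(176), np.int64(57))] [209 211 194]
[0.55454745 0.17388331 0.04840439]
```

View pics/top2.png

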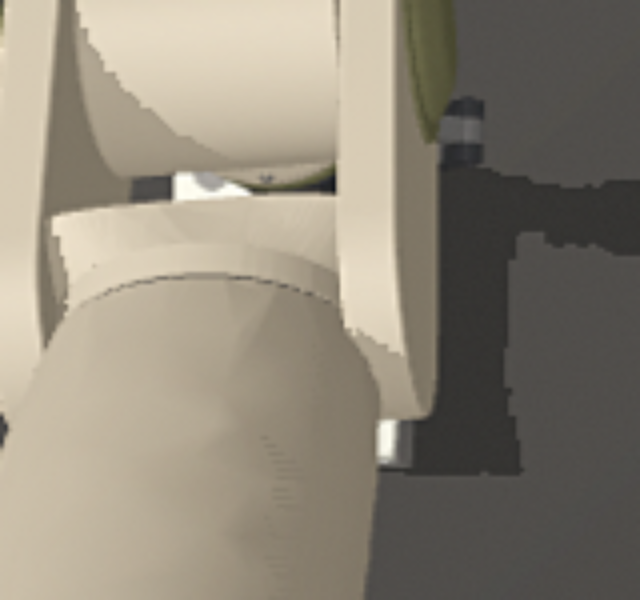

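The depth data puts the fingertips near z=80 mm, about 30 mm above the reported TCP. They haven't touched the disc, so I'll keep going down and watch the force.

Call:
{"op": "arm_command", "data": {
  "targets": [
    {"linear": [0,0,6],"turn": 0,"fingers": -1},
    {"linear": [0,0,12],"turn": 0,"fingers": -1},
    {"linear": [0,0,15],"turn": 0,"fingers": -1},
    {"linear": [0,0,18],"turn": 0,"fingers": -1},
    {"linear": [0,0,18],"turn": 0,"fingers": -1}
  ]
}}

```text
time_s: 4.3
ee_pos: [0.5548, 0.1739, 0.0306]
eef_rot: [-3.141, -0.002, -0.001]
wrist_force: [1.7, -0.8, 1.2]
gripper_width: -0.0
grasp_force: 0.8
```

Call:
{"op": "arm_command", "data": {
  "targets": [
    {"linear": [0,0,2],"turn": 0,"fingers": -1},
    {"linear": [0,0,4],"turn": 0,"fingers": -1},
    {"linear": [0,0,5],"turn": 0,"fingers": -1},
    {"linear": [0,0,5],"turn": 0,"fingers": -1}
  ]
}}

```text
time_s: 4.8
ee_pos: [0.5542, 0.1739, 0.0252]
eef_rot: [3.142, 0.002, -0.002]
wrist_force: [0.8, -0.7, 0.8]
gripper_width: -0.0001
grasp_force: 0.5
```

```bash
python3 - <<'E'
from h import *
p,d=eyes.grab_frame("side");cv2.imwrite("pics/side3.png",cv2.resize(p[200:420,150:400,::-1],None,fx=2.5,fy=2.5))
m=eyes.camera_model("side");W=cloud(m,d)
for v in range(276,296,2):print(v,[(W[v,u]*1e3).round().astype(int).tolist() for u in (239,241,243)])
E
```

```text
276 [[542, 181, 112], [547, 174, 101], [543, 173, 103]]
278 [[543, 181, 105], [543, 178, 102], [546, 172, 94]]
280 [[541, 184, 105], [542, 179, 99], [543, 174, 94]]
282 [[541, 184, 99], [545, 178, 91], [543, 175, 90]]
284 [[546, 182, 88], [543, 180, 88], [543, 176, 85]]
286 [[546, 182, 83], [545, 179, 82], [543, 176, 80]]
288 [[547, 182, 76], [544, 180, 77], [543, 177, 76]]
290 [[548, 182, 70], [543, 182, 74], [543, 178, 70]]
292 [[549, 183, 65], [545, 181, 66], [544, 178, 64]]
294 [[551, 182, 57], [545, 182, 61], [543, 179, 61]]
```

View pics/side3.png

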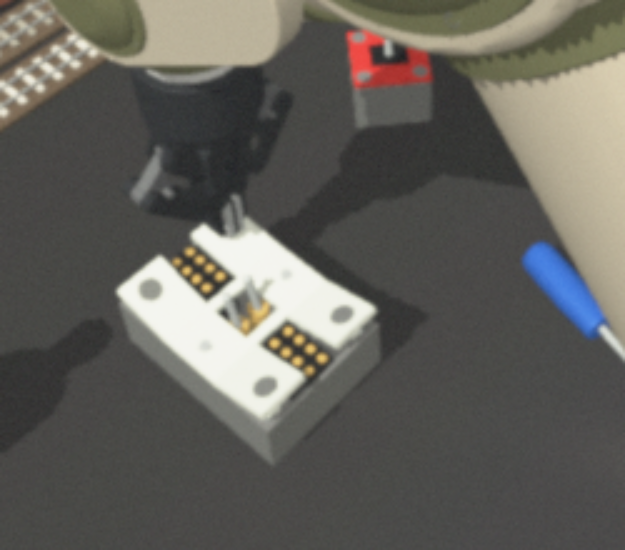

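The tips now show at crop (234,236), about z=58–60 mm, just reaching the disc. I'm pressing on gently.

Call:
{"op": "arm_command", "data": {
  "targets": [
    {"linear": [0,0,1.5],"turn": 0,"fingers": -1},
    {"linear": [0,0,3],"turn": 0,"fingers": -1},
    {"linear": [0,0,4.5],"turn": 0,"fingers": -1},
    {"linear": [0,0,4.5],"turn": 0,"fingers": -1}
  ]
}}

```text
time_s: 5.35
ee_pos: [0.5542, 0.1739, 0.0206]
eef_rot: [3.142, 0.002, -0.001]
wrist_force: [-0.7, 0.0, 1.6]
gripper_width: -0.0003
grasp_force: 0.2
```

Call:
{"op": "arm_command", "data": {
  "targets": [
    {"linear": [0,0,1.5],"turn": 0,"fingers": -1},
    {"linear": [0,0,3],"turn": 0,"fingers": -1},
    {"linear": [0,0,3],"turn": 0,"fingers": -1}
  ]
}}

```text
time_s: 5.72
ee_pos: [0.5546, 0.174, 0.0195]
eef_rot: [-3.142, -0.002, -0.002]
wrist_force: [-5.5, -1.4, 14.3]
gripper_width: -0.0002
grasp_force: 7.4
```

```bash
cat > look.py <<'E'
from h import *
import sys
p,d=eyes.grab_frame("side");cv2.imwrite(f"pics/{sys.argv[1]}.png",cv2.resize(p[240:400,180:320,::-1],None,fx=4,fy=3.7,interpolation=cv2.INTER_CUBIC))
m=eyes.camera_model("side");W=cloud(m,d)
for c in((.556,.1745),(.556,.2425),(.444,.1745),(.444,.2425)):
  k=(np.abs(W[...,0]-c[0])<.01)&(np.abs(W[...,1]-c[1])<.017)&(W[...,2]<.075)&(W[...,2]>.04)
  print(c,k.sum(),(np.percentile(W[k][:,2],[20,50,80])*1e3).round(1))
s=monitor.read_state();print(s["time_s"],s["ee_pos"].round(4),s["wrist_force"].round(1))
E
python3 look.py side4
```

```text
(0.556, 0.1745) 117 [50.5 57.7 68.9]
(0.556, 0.2425) 279 [58.5 60.6 62.6]
(0.444, 0.1745) 203 [58.3 60.1 61.9]
(0.444, 0.2425) 266 [57.8 60.2 62.1]
5.775 [0.5546 0.174  0.0195] [-4.7 -2.1 16. ]
```

View pics/side4.png

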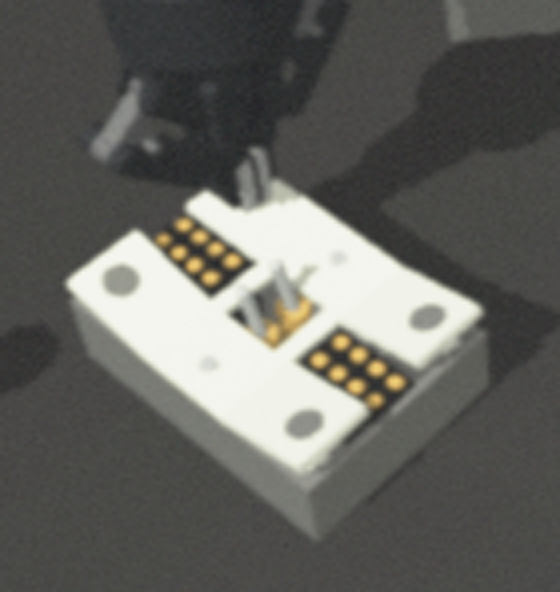

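The pressed corner at about (265,200) looks lower than the others. I'll lift off and measure it.

Call:
{"op": "arm_command", "data": {
  "targets": [
    {"linear": [0,0,-10],"turn": 0,"fingers": -1},
    {"linear": [0,0,-32],"turn": 0,"fingers": -1},
    {"linear": [0,0,-32],"turn": 0,"fingers": -1}
  ]
}}

```text
time_s: 6.15
ee_pos: [0.5554, 0.174, 0.0512]
eef_rot: [-3.141, -0.002, -0.005]
wrist_force: [-0.1, 0.8, 1.2]
gripper_width: 0.0002
grasp_force: 0.0
```

```bash
python3 look.py side5
```

```text
(0.556, 0.1745) 178 [50.9 51.9 53. ]
(0.556, 0.2425) 276 [58.5 60.4 62.4]
(0.444, 0.1745) 200 [58.5 60.3 62. ]
(0.444, 0.2425) 265 [58.1 60.6 61.9]
6.2 [0.5547 0.1739 0.0501] [-0.1 -0.3  0.5]
```

Corner 1 has clicked: it reads 52 mm against 60 mm for the others. Next is the far left corner.

Call:
{"op": "arm_command", "data": {
  "targets": [
    {"linear": [0,-60,0],"turn": 0,"fingers": -1},
    {"linear": [0,-68.5,0],"turn": 0,"fingers": -1},
    {"linear": [0,-68.5,8],"turn": 0,"fingers": -1},
    {"linear": [0,-68.5,16],"turn": 0,"fingers": -1},
    {"linear": [0,-68.5,20],"turn": 0,"fingers": -1},
    {"linear": [0,-68.5,23],"turn": 0,"fingers": -1},
    {"linear": [0,-68.5,26],"turn": 0,"fingers": -1},
    {"linear": [0,-68.5,29],"turn": 0,"fingers": -1},
    {"linear": [0,-68.5,30.5],"turn": 0,"fingers": -1},
    {"linear": [0,-68.5,32],"turn": 0,"fingers": -1},
    {"linear": [0,-68.5,32],"turn": 0,"fingers": -1},
    {"linear": [0,-68.5,32],"turn": 0,"fingers": -1}
  ]
}}

```text
time_s: 7.7
ee_pos: [0.5544, 0.2424, 0.0195]
eef_rot: [3.141, 0.002, 0.001]
wrist_force: [-5.9, -3.2, 15.4]
gripper_width: -0.0004
grasp_force: 7.8
```

Call:
{"op": "arm_command", "data": {
  "targets": [
    {"linear": [0,0,-10],"turn": 0,"fingers": -1},
    {"linear": [0,0,-32],"turn": 0,"fingers": -1},
    {"linear": [0,0,-32],"turn": 0,"fingers": -1}
  ]
}}

```text
time_s: 8.07
ee_pos: [0.555, 0.2427, 0.051]
eef_rot: [-3.141, -0.002, -0.004]
wrist_force: [0.5, -0.1, -0.0]
gripper_width: 0.0002
grasp_force: 0.0
```

```bash
python3 look.py side6
```

```text
(0.556, 0.1745) 177 [51.  51.9 53.1]
(0.556, 0.2425) 215 [51.  52.  52.9]
(0.444, 0.1745) 198 [58.3 60.3 62.1]
(0.444, 0.2425) 260 [58.1 60.3 62.1]
8.125 [0.5544 0.2425 0.0499] [-0.   0.3  0.2]
```

Call:
{"op": "arm_command", "data": {
  "targets": [
    {"linear": [-55,0,0],"turn": 0,"fingers": -1},
    {"linear": [-110,0,0],"turn": 0,"fingers": -1},
    {"linear": [-110,0,8],"turn": 0,"fingers": -1},
    {"linear": [-110,0,16],"turn": 0,"fingers": -1},
    {"linear": [-110,0,20],"turn": 0,"fingers": -1},
    {"linear": [-110,0,23],"turn": 0,"fingers": -1},
    {"linear": [-110,0,26],"turn": 0,"fingers": -1},
    {"linear": [-110,0,29],"turn": 0,"fingers": -1},
    {"linear": [-110,0,30.5],"turn": 0,"fingers": -1},
    {"linear": [-110,0,32],"turn": 0,"fingers": -1},
    {"linear": [-110,0,32],"turn": 0,"fingers": -1},
    {"linear": [-110,0,32],"turn": 0,"fingers": -1}
  ]
}}

```text
time_s: 9.62
ee_pos: [0.445, 0.2424, 0.0194]
eef_rot: [-3.141, -0.002, -0.003]
wrist_force: [-4.5, -2.3, 17.3]
gripper_width: -0.0001
grasp_force: 9.0
```

Call:
{"op": "arm_command", "data": {
  "targets": [
    {"linear": [0,0,-10],"turn": 0,"fingers": -1},
    {"linear": [0,0,-32],"turn": 0,"fingers": -1},
    {"linear": [0,0,-32],"turn": 0,"fingers": -1}
  ]
}}

```text
time_s: 10.0
ee_pos: [0.4454, 0.2425, 0.051]
eef_rot: [-3.141, -0.002, -0.005]
wrist_force: [1.0, 0.1, 0.1]
gripper_width: -0.0001
grasp_force: 0.0
```

```bash
python3 look.py side7
```

```text
Traceback (most recent call last):
  File "look.py", line 7, in <module>
    print(c,k.sum(),(np.percentile(W[k][:,2],[20,50,80])*1e3).round(1))
                     ~~~~~~~~~~~~~^^^^^^^^^^^^^^^^^^^^^^
IndexError: index -1 is out of bounds for axis 0 with size 0
```

The arm now hides the far corners from the side camera. I'll press the last corner, then raise the arm and check all four.

Call:
{"op": "arm_command", "data": {
  "targets": [
    {"linear": [0,60,0],"turn": 0,"fingers": -1},
    {"linear": [0,68,0],"turn": 0,"fingers": -1},
    {"linear": [0,68,8],"turn": 0,"fingers": -1},
    {"linear": [0,68,16],"turn": 0,"fingers": -1},
    {"linear": [0,68,20],"turn": 0,"fingers": -1},
    {"linear": [0,68,23],"turn": 0,"fingers": -1},
    {"linear": [0,68,26],"turn": 0,"fingers": -1},
    {"linear": [0,68,29],"turn": 0,"fingers": -1},
    {"linear": [0,68,30.5],"turn": 0,"fingers": -1},
    {"linear": [0,68,32],"turn": 0,"fingers": -1},
    {"linear": [0,68,32],"turn": 0,"fingers": -1},
    {"linear": [0,68,32],"turn": 0,"fingers": -1}
  ]
}}

```text
time_s: 11.55
ee_pos: [0.4448, 0.1743, 0.0193]
eef_rot: [-3.141, -0.002, -0.002]
wrist_force: [-5.9, -0.2, 20.0]
gripper_width: 0.0005
grasp_force: 10.0
```

Call:
{"op": "arm_command", "data": {
  "targets": [
    {"linear": [0,0,-10],"turn": 0,"fingers": -1},
    {"linear": [0,0,-50],"turn": 0,"fingers": -1},
    {"linear": [0,0,-100],"turn": 0,"fingers": -1},
    {"linear": [0,0,-150],"turn": 0,"fingers": -1},
    {"linear": [0,60,-180],"turn": 0,"fingers": -1},
    {"linear": [0,120,-180],"turn": 0,"fingers": -1},
    {"linear": [0,180,-180],"turn": 0,"fingers": -1},
    {"linear": [0,240,-180],"turn": 0,"fingers": -1},
    {"linear": [0,300,-180],"turn": 0,"fingers": -1},
    {"linear": [0,300,-180],"turn": 0,"fingers": -1}
  ]
}}

```text
time_s: 12.8
ee_pos: [0.4447, -0.1293, 0.1977]
eef_rot: [3.141, -0.007, -0.0]
wrist_force: [-1.0, 0.7, 0.0]
gripper_width: 0.0002
grasp_force: 0.0
```

```bash
python3 look.py side8
```

```text
(0.556, 0.1745) 171 [51.1 52.  52.8]
(0.556, 0.2425) 216 [50.9 51.8 52.6]
(0.444, 0.1745) 207 [51.  51.8 52.9]
(0.444, 0.2425) 257 [51.1 51.9 52.7]
12.85 [ 0.4447 -0.1272  0.1977] [-0.3  0.9  1. ]
```

View pics/side8.png

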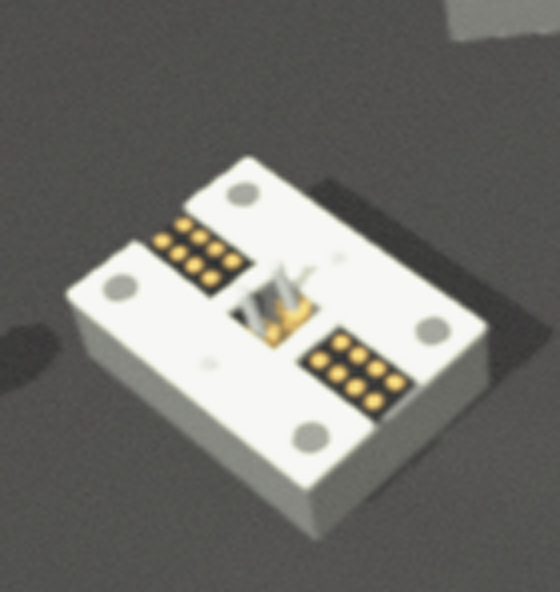

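The cover lies flat. The discs at (243,193), (120,287), (432,330) and (311,437) all read the same height, and the arm is clear.

```bash
python3 -c "
from plant import bot;print(bot.job_done())"
```

```text
the job is handed in; nothing more can be done
None
```

All four corners of the larger box's cover are clicked down and level, each at about 52 mm in the depth image against about 60 mm before pressing, and the job was handed in at about 13 s with the arm clear; the end-of-press force read 14–20 N, above the 6–12 N given for the click.

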